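Open the reagent-case padlock on its stand and hold it up open

TASK

Set the combination padlock into the raised stand, dial up and seated level between the corner lips, and let go of it. While it sits there, turn its dial slowly clockwise, feeling for the notch where it clicks and the shackle jumps out a little, then pull the shackle fully open. Finally pick the open lock up off the stand and hold it level, dial up, about 10 cm above its seat, ready to hand over: finish while holding it there, and leave the bottle, the tip box and the jar where they stand.

Things in the scene. Friction and masses are not known exactly. Their poses are not given: they have to be found in the camera images.
- lock: Heavy brass combination padlock lying on its back, about 0.45 kg in all (varies). Body 64 (x) x 52 (y) x 36 (z) mm. Origin: centre of the underside of the body; z up through the dial, x towards the shackle. The sides to grip are the 52 mm wide ones across y.
- dial (a joint): Round ridged dial, 33 mm across, 18 mm tall, on the lock's top face, on its centre line. Value in rad, grows clockwise from above, range 0 to 2.2, starts at 0 to 0.3; friction 0.03 N m. A hidden notch lies 0.25 to 1.35 rad clockwise of the start, elsewhere each time. There the shackle clicks out 5 mm; 0.25 rad further the dial is blocked (resistance jumps): stop turning.
- shackle (a joint): How far the shackle is out, m: 0 locked (cannot be pulled before the dial has found its notch), 0.005 to 0.006 sprung out at the click, 0.025 fully open (end stop). From 0.005 on it takes a pull of up to 5 N along the lock's +x and stays where it is left.
- dial_grip (a point): Centre of the dial, on its axis, 46 mm above the lock's origin.
- shackle_bar (a point): Middle of the shackle's cross bar: round steel, 8 mm thick, straight for 24 mm along the lock's y, 20 mm above the lock's underside. Locked, it lies 66 mm along the lock's +x from its origin, with 30 mm clear between bar and body and 26 mm between the two legs. Moves with the shackle.
- stand: Fixed stand: base plate 120 (x) x 100 (y) x 8 mm, narrow column, seat 55 mm above the bench. Origin: centre of its underside on the bench.
- stand_seat (a point): Centre of the seat's upper face, 70 mm along x, 34 mm wide amid and 66 mm at its ends. Lips at the corners, upright for 8 mm with 2.2 mm clearance round the lock body, flare out by 2.7 mm up to 14 mm above the seat; mid-side gaps are 38 mm (along x) and 30 mm (along y). The lock sits on it, its x along the stand's x, either way round; the shackle passes over the lips and overhangs.
- reagent: Bystander: amber bottle, 52 mm across, 110 mm tall, origin at the centre of its underside.
- tipbox: Bystander: closed pipette-tip box 122 x 87 x 59 mm, origin at the centre of its underside.
- jar: Bystander: small jar, 40 mm across, 50 mm tall, origin at the centre of its underside.
Mind the look-alikes: they are no part of the job. What is shaped like the stand but purple is not meant.

How it is judged (in metres and radians):
On the way, in this order (a step that is already met when the one before it is completed fails the run):
1. the lock sits level in the stand, let go (horizontal distance between lock and stand_seat below 0.006 m and z of lock in the frame of stand_seat between -0.003 and 0.004 m and angle between the x axis of lock and the x axis of stand, either way round below 0.15 rad and angle between lock's own z axis and vertical below 0.12 rad and contact force between lock and the fingers below 0.3 N and value of joint shackle below 0.002 m), for 0.2 s.
2. in the stand, the dial has been turned to the notch: the shackle has sprung out (horizontal distance between lock and stand_seat below 0.009 m and z of lock in the frame of stand_seat below 0.007 m and angle between the x axis of lock and the x axis of stand, either way round below 0.2 rad and angle between lock's own z axis and vertical below 0.2 rad and value of joint shackle above 0.003 m), for 0.1 s.
3. in the stand, the shackle has been pulled open (horizontal distance between lock and stand_seat below 0.009 m and z of lock in the frame of stand_seat below 0.007 m and angle between the x axis of lock and the x axis of stand, either way round below 0.2 rad and angle between lock's own z axis and vertical below 0.2 rad and value of joint shackle above 0.019 m), for 0.1 s.
At the end, for the whole second after the job is handed in: The lock is held in the fingers (more than 1 N) at rest, its underside 75 to 200 mm above the seat, dial up within 0.3 rad of level, the shackle out at least 17 mm, touching neither stand nor bystanders (z of lock in the frame of stand_seat between 0.075 and 0.2 m and value of joint shackle above 0.017 m and angle between lock's own z axis and vertical below 0.3 rad and contact force between lock and the fingers above 1 N and linear speed of lock below 0.03 m/s and contact force between lock and stand below 0.1 N and contact force between lock and reagent below 0.1 N and contact force between lock and tipbox below 0.1 N and contact force between lock and jar below 0.1 N); the arm keeps its last pose, push and grip.
It fails at once if reagent pushed or tipped (moved over 30 mm or tilted over 0.4 rad) (distance of reagent from where it was at the start of the episode above 0.03 m or angle between reagent's own z axis and vertical above 0.4 rad).
It fails at once if tipbox pushed or tipped (moved over 30 mm or tilted over 0.4 rad) (distance of tipbox from where it was at the start of the episode above 0.03 m or angle between tipbox's own z axis and vertical above 0.4 rad).
It fails at once if jar pushed or tipped (moved over 30 mm or tilted over 0.4 rad) (distance of jar from where it was at the start of the episode above 0.03 m or angle between jar's own z axis and vertical above 0.4 rad).
It also fails if it takes over 67 s, if anything falls off the work surface, if the arm or the gripper's body presses on something with over 40 N, if the wrist force passes 120 N, or if a joint passes its speed limit or range.

ROBOT

A 7-joint arm with a two-finger parallel gripper is mounted at the origin on the work surface. World frame = base frame: x ahead of the robot, y to its left, z up, the work surface at z = 0. Lengths are in mm, angles in degrees, forces in N, time in s.
With the tool pointing down it reaches from about 400 to 850 mm from the base axis. Payload 4.4 kg.
Tool frame: the origin (TCP) lies at the very end of the fingers, on their centre line; the grasp point (between the pads) lies 19 mm behind it; z points along the fingers, y is the direction in which the jaws open and shut (so a half turn about z gives the same grasp; the last joint's range is limited). The gripper opens to 94 mm and grips with 3 to 60 N. Pads are 16 mm wide; open, the fingers measure 119 mm over their backs; the gripper's body (75 mm by 177 mm) begins 78 mm behind the grasp point.
Start: joints at [-76.421, 36.005, 2.206, 86.941, -1.547, 57.084, -1.146], TCP at [193.801, 620.451, 205.478] pointing down, gripper open.
Joint ranges: [-175.42, 175.42], [-21.48, 121.26], [-71.46, 75.88], [10.55, 141.38], [-63.04, 243.04], [13.31, 113.54], [-168.57, 168.57]. Speed limits (degrees/s): [147.25, 147.25, 180, 180, 180, 180, 180].

INTERFACE

Orientations are given as [roll, pitch, yaw] about the fixed x, y, z axes, in that order (R = Rz(yaw) Ry(pitch) Rx(roll)).
In Python, from cell import arm gives the robot as it stands.
- The arm moves only by the tool move_arm, never from a script. Its argument "plan" is a list of rows, each an object with "linear": the shift along the world's x, y, z in m, a list of three; "rotation": the turn, a rotation vector about the world's x, y, z in degrees, a list of three. In form: [{"linear": [tx, ty, tz], "rotation": [wx, wy, wz]}, ...]. A call has 1 to 8 rows; each row is the pose to reach, as a shift and turn from the pose commanded when the call began; what a row does not reach only later rows make up. A row lasts 1/10 s, in which the tool goes at most 50 mm and 8.59 degrees, less where a joint would pass 70% of its speed; a pose out of reach is approached as far as the arm can. A call with a gripper value outside its range is refused whole. "hand" is the closure, from 0 (fully open) to 1 (shut), set as the call begins (left out, the last holds). The fingers move at their own pace and stop on an object; "grip_force" is the grip in N (left out, the last holds). Time passes only in rows, so rows that repeat a pose let the fingers close. It gives the time, the measured TCP pose, the force and the opening at its end, in the units of the state.
- arm.sense(): the state, without advancing time (a new reading comes with each control period).
- arm.read_camera(name): name is "side" or "top" or "wrist"; returns the picture (400x640x3 uint8, red, green, blue); there is no depth.
- arm.camera_info(name): a dict with "fx", "fy", "cx", "cy" (pixels), "dist_coeffs" ([k1, k2, p1, p2, k3] as OpenCV has them; the pictures are not rectified), "origin" and "attitude" of the camera in the world. Camera axes: x right, y down, z forward; pixel columns grow to the right and rows downward; lengths in mm; the calibration is good to about 2 mm. A picture is of the moment at which its call begins: read the wrist's pose just before it. camera_info takes no time and is no camera call; for the wrist camera it gives the pose at the moment of the call.
- arm.sign_off(): hands the job in, once; it reports no verdict.
The state is a dict: "time": time; "joint_pos": joint angles; "dq": joint speeds; "joint_efforts": joint torques, N m; "position": TCP position; "tool_rot": TCP orientation; "contact_force": force on the tool from outside, world axes, zero at the start; "ft_torque": the same for the moment, N m; "finger_gap": opening from 0.0 (shut) to 1.0 (fully open).
Only numpy, scipy, OpenCV 4.12 (cv2) and the standard library are available. Lean on these libraries where they do the work, as an engineer would, in place of code of your own. Each camera call takes 0.05 s, during which the arm holds its last target. There are 200 camera calls.

## Working session

There is one attempt and no reset: what is moved stays moved. The work goes in short steps, Python scripts to look and compute and a tool call to move; the robot and the scene stay as the last step left them, time stands still between calls to the robot, and variables do not carry over. Pictures are saved under pics/ and viewed, about 8 in all and at most 12, crops included, and the job is handed in when it is done.

Besides the shell and the picture viewer there is one more tool, called after "Request:" by a JSON object that holds its "api" and its "payload". move_arm: Moves the arm, as the interface text tells. Its arguments: {"type":"object","properties":{"plan":{"type":"array"},"hand":{"type":"number"},"grip_force":{"type":"number"}},"required":["plan"]}

```bash
ls; mkdir -p pics; python3 - <<'E'
from cell import arm
import cv2,numpy as np
print(arm.sense())
ims=[]
for n in ["top","side"]:
    print(n,arm.camera_info(n)); im=arm.read_camera(n); cv2.imwrite(f"pics/{n}0.png",im[:,:,::-1])
E
```

```text
pics
{'time': 0.0, 'joint_pos': array([-76.421398  ,  36.05739155,   2.20283696,  86.99273828,
        -1.54575198,  57.08143085,  -1.1465692 ]), 'dq': array([ 0.08853694,  0.07114376, -0.01913788, -0.05622253,  0.11690549,
       -0.01919341,  0.07002173]), 'joint_efforts': array([ 5.39378034e-04, -5.49728680e+01,  1.14333931e+00, -1.86635309e+01,
       -5.24554309e-02,  2.34835292e-02,  1.43158404e-04]), 'position': array([193.61544223, 619.84251602, 204.5896329 ]), 'tool_rot': array([-1.79898153e+02,  2.37969477e-03,  1.62651209e+02]), 'contact_force': array([-0.10794409, -0.17433418,  0.98667784]), 'ft_torque': array([-0.00062871, -0.05669962,  0.01330885]), 'finger_gap': 1.0012642293004126}
top {'fx': 452.9244589878719, 'fy': 452.9244589878719, 'cx': 317.9399730292659, 'cy': 199.77190939216672, 'dist_coeffs': array([-0.11411979,  0.        ,  0.        ,  0.        ,  0.        ]), 'origin': array([ 542.7358072 ,   40.11176261, 1090.5517809 ]), 'attitude': array([-1.75621777e+02, -2.55972906e-02, -8.97489292e+01])}
side {'fx': 396.5465774223129, 'fy': 396.5465774223129, 'cx': 322.582564410392, 'cy': 202.79634862977395, 'dist_coeffs': array([-0.05047376,  0.        ,  0.        ,  0.        ,  0.        ]), 'origin': array([ 325.18329448, -513.6031187 ,  659.67196237]), 'attitude': array([-133.83480615,   -0.43531747,  -29.30554799])}
```

View pics/top0.png

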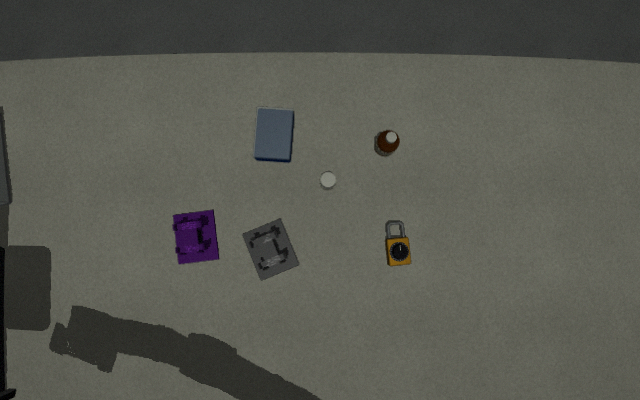

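View pics/side0.png

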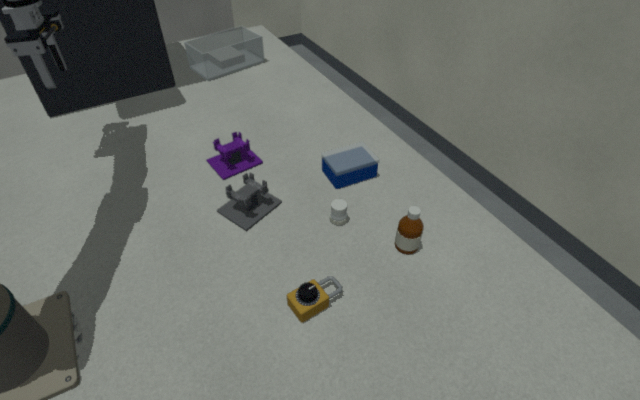

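Top view: the lock is at about (398,250) with its shackle up to (396,226). The grey stand is at (270,248); the purple look-alike at (196,237) is not meant. Bystanders are the box (274,134), jar (328,180) and bottle (388,141). Next I measure.

```bash
cat > h.py <<'E'
from cell import arm
import cv2,numpy as np
from scipy.spatial.transform import Rotation as R
def cam(n):
    c=arm.camera_info(n); K=np.array([[c['fx'],0,c['cx']],[0,c['fy'],c['cy']],[0,0,1]])
    return K,np.array(c['dist_coeffs']),np.array(c['origin']),R.from_euler('xyz',c['attitude'],degrees=True).as_matrix()
def ray(px,c,z):
    K,D,o,A=c; p=cv2.undistortPoints(np.array(px,float).reshape(-1,1,2),K,D).reshape(-1,2)
    d=np.c_[p,np.ones(len(p))]@A.T
    return (o+d*((z-o[2])/d[:,2])[:,None])[:,:2]
def proj(P,c):
    K,D,o,A=c; q=(np.array(P,float).reshape(-1,3)-o)@A
    return cv2.projectPoints(q,np.zeros(3),np.zeros(3),K,D)[0].reshape(-1,2)
def big(m):
    cs=cv2.findContours(m.astype(np.uint8),cv2.RETR_EXTERNAL,cv2.CHAIN_APPROX_NONE)[0]
    return max(cs,key=cv2.contourArea).reshape(-1,2)
def rect(p):
    (c,s,a)=cv2.minAreaRect(p.astype(np.float32)); return np.round(c,1),np.round(s,1),round(a,1)
E
python3 - <<'E'
from h import *
c=cam("top"); im=cv2.imread("pics/top0.png"); hsv=cv2.cvtColor(im,cv2.COLOR_BGR2HSV)
h,s,v=cv2.split(hsv)
print("bg",hsv[300,400],"plate",hsv[268,265],hsv[240,252],"lock",hsv[263,398])
y=(abs(h.astype(int)-20)<8)&(s>150)&(v>80); y=cv2.morphologyEx(y.astype(np.uint8),cv2.MORPH_CLOSE,np.ones((9,9)))
b=big(y); print("lock body@36",rect(ray(b,c,36)),"@18",rect(ray(b,c,18)))
g=np.zeros_like(v); g[210:285,228:305]=(v[210:285,228:305]<105); 
b=big(g); print("plate@8",rect(ray(b,c,8)),len(b))
print("stand @8",ray([(270,248)],c,8))
for n,p,z in [("box",(274,134),59),("jar",(328,180),50),("bottle",(391,137),110),("dial",(399,251),54),("shk",(395,223),20)]: print(n,ray([p],c,z))
cv2.imwrite("pics/crop1.png",cv2.resize(im[205:290,225:425],None,fx=4,fy=4,interpolation=cv2.INTER_CUBIC))
E
```

```text
bg [ 33  28 100] plate [70 38 20] [100  18  42] lock [ 21 226 124]
lock body@36 (array([ 504.2, -148.3]), array([61.5, 49.8]), 6.2) @18 (array([ 503.5, -151.5]), array([62.5, 50.6]), 6.2)
plate@8 (array([512.5, 163.9]), array([176.7, 182.8]), 0.5) 575
stand @8 [[509.81734058 153.76189638]]
box [[774.1703786  142.51882329]]
jar [[668.3643504   16.93318921]]
bottle [[ 757.42414765 -120.5830703 ]]
dial [[ 505.3933714  -145.93922167]]
shk [[ 570.29680135 -142.88276143]]
```

View pics/crop1.png

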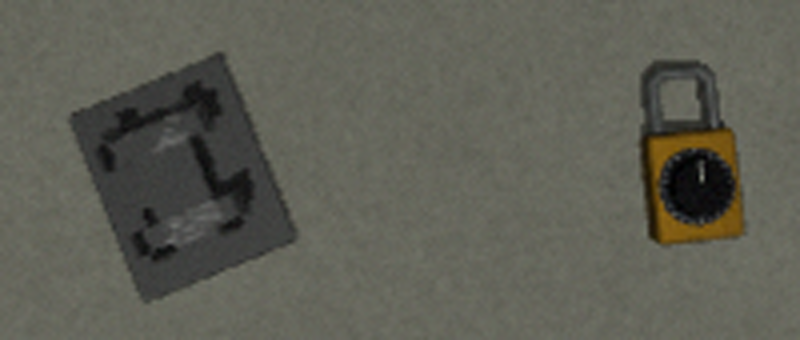

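```bash
python3 - <<'E'
from h import *
c=cam("top")
p=np.array([(72,115),(222,53),(297,239),(147,302)])/4+[225,205]-0.4
q=ray(p,c,8); print("plate",q.round(1),rect(q)); print("centre",q.mean(0))
b=q[[1,0]].mean(0)-q[[2,3]].mean(0); print("yaw",np.degrees(np.arctan2(b[1],b[0])),[np.linalg.norm(q[i]-q[(i+1)%4]) for i in range(4)])
s=arm.sense(); K,D,o,A=cam("wrist"); print(K.round(1),D); T=R.from_euler('xyz',s['tool_rot'],degrees=True).as_matrix()
print("cam in tool",((o-s['position'])@T).round(1)); print("axes in tool\n",(T.T@A).round(3))
E
```

```text
plate [[544.3 219.9]
 [581.9 130.3]
 [471.5  84.7]
 [433.5 173.7]] (array([507.7, 152. ]), array([120.2,  97.1]), 22.6)
centre [507.76147957 152.15014406]
yaw 22.543590363592653 [np.float64(97.14098802481183), np.float64(119.44609786056316), np.float64(96.76902775770392), np.float64(120.01849818803677)]
[[352.7   0.  323.5]
 [  0.  352.7 203.7]
 [  0.    0.    1. ]] [0.00701938 0.         0.         0.         0.        ]
cam in tool [  65.4    0.4 -180. ]
axes in tool
 [[-0.    -0.974 -0.228]
 [ 1.    -0.     0.   ]
 [-0.    -0.228  0.974]]
```

Request:
{"api": "move_arm", "payload": {"plan": [{"linear":[0.026,-0.039,0],"rotation":[0,0,5]},{"linear":[0.052,-0.078,0],"rotation":[0,0,10]},{"linear":[0.078,-0.117,0],"rotation":[0,0,15]},{"linear":[0.104,-0.156,0],"rotation":[0,0,20]},{"linear":[0.13,-0.195,0],"rotation":[0,0,25]},{"linear":[0.156,-0.234,0],"rotation":[0,0,30]},{"linear":[0.182,-0.273,0],"rotation":[0,0,35]},{"linear":[0.208,-0.312,0],"rotation":[0,0,40]}]}}

```text
time: 0.9
position: [402.4, 306.6, 205.3]
tool_rot: [-180.0, -0.0, -157.1]
contact_force: [1.1, 0.3, 0.8]
finger_gap: 1.001
```

Request:
{"api": "move_arm", "payload": {"plan": [{"linear":[0.026,-0.039,0.01],"rotation":[0,0,0]},{"linear":[0.052,-0.078,0.02],"rotation":[0,0,0]},{"linear":[0.078,-0.117,0.03],"rotation":[0,0,0]},{"linear":[0.106,-0.156,0.03],"rotation":[0,0,0]},{"linear":[0.106,-0.156,0.03],"rotation":[0,0,0]},{"linear":[0.106,-0.156,0.03],"rotation":[0,0,0]}]}}

```text
time: 1.5
position: [508.0, 151.1, 235.0]
tool_rot: [180.0, -0.1, -157.5]
contact_force: [0.4, 0.5, 0.3]
finger_gap: 0.998
```

```bash
python3 - <<'E'
from h import *
s=arm.sense(); print({k:np.round(s[k],2) for k in('time','joint_pos','position','tool_rot','contact_force')})
c=cam("wrist"); im=arm.read_camera("wrist")[:,:,::-1]; cv2.imwrite("pics/w1.png",im)
P=[(508,152,55),(508,152,8)]; print(proj(P,c).round(0))
E
```

```text
{'time': np.float64(1.5), 'joint_pos': array([-14.96,  24.25,  -6.63, 103.78,   3.43,  52.22,  89.34]), 'position': array([507.96, 151.15, 235.04]), 'tool_rot': array([ 1.7999e+02, -6.0000e-02, -1.5754e+02]), 'contact_force': array([0.38, 0.52, 0.35])}
[[324. 186.]
 [324. 179.]]
```

View pics/w1.png

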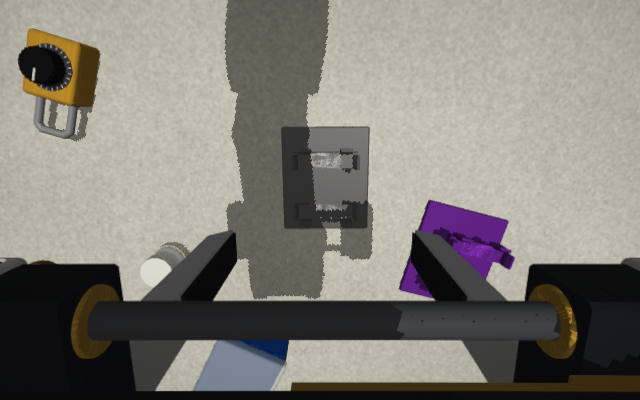

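```bash
python3 - <<'E'
from h import *
c=cam("wrist"); im=cv2.imread("pics/w1.png"); v=im.max(2)
print(v[180,270:385:3]); print(v[140,270:385:3]); print(v[118:240:3,330], v[118:240:3,295])
for t in (85,95,105):
    g=np.zeros_like(v); g[110:245,260:390]=v[110:245,260:390]<t
    g=cv2.morphologyEx(g,cv2.MORPH_OPEN,np.ones((9,9))); b=big(g); print(t,cv2.boundingRect(b),rect(ray(b,c,8)))
E
```

```text
[103 101  97  99  85  49  48  50  49  49  48  48  48  48  49 108 110 110
 109 110 110 110 110 110 111 111 110 110 110 111 112 111 114 197 198 202
 197 197 197]
[108 106 104 107  47  50  50  51  51  51  50  50  50 118 119 117 118 118
 118 118 119 119 119 119 119 120 120 120 121 120 122 121 120 152 198 189
 199 197 188]
[199 202 199  98 120 119 119 119 118 118 116 102 121 133 137 135 144 112
 111 112 111 109 108 107 105 105 106 104 104 121 153  47  47 100  47  97
  98 185 191 195 200] [103  99  95  56  51  50  50  49  51  50  49  49  47  36  37  37  37  38
  48  49  49  49  48  48  47  47  47  47  43  35  39  39  38  41  41  47
  46  97 106 106 102]
85 (281, 127, 40, 102) (array([517.5, 128.9]), array([119. ,  44.1]), 22.9)
95 (281, 126, 42, 103) (array([516.5, 129.8]), array([120.1,  46.5]), 22.9)
105 (262, 118, 106, 115) (array([508. , 142.3]), array([133.3, 121.2]), 25.0)
```

```bash
python3 - <<'E'
from h import *
c=cam("wrist"); im=cv2.imread("pics/w1.png"); v=im.max(2).astype(float)
def edge(line): return np.argmax(np.abs(line))
L=[];Rr=[]
for r in range(135,222,4):
    l=v[r,272:300]; L.append((272+edge(np.diff(l))+.5,r)); l=v[r,355:380]; Rr.append((355+edge(np.diff(l))+.5,r))
T=[];B=[]
for x in list(range(290,308,3))+list(range(328,362,3)):
    T.append((x,118+edge(np.diff(v[118:136,x]))+.5))
    if x<338: B.append((x,221+edge(np.diff(v[221:238,x]))+.5))
f=[]
for e in (L,Rr,T,B):
    q=ray(e,c,8); l=cv2.fitLine(q.astype(np.float32),cv2.DIST_HUBER,0,.01,.01).ravel(); f.append(l); print(l.round(3),np.degrees(np.arctan2(l[1],l[0])).round(2))
def X(a,b): 
    t=np.linalg.solve(np.c_[a[:2],-b[:2]],b[2:]-a[2:]); return a[2:]+t[0]*a[:2]
C=np.array([X(f[0],f[2]),X(f[1],f[2]),X(f[1],f[3]),X(f[0],f[3])]); print(C.round(1),C.mean(0)); print(np.linalg.norm(C-np.roll(C,1,0),axis=1))
E
```

```text
[9.20000e-01 3.93000e-01 5.22613e+02 1.07507e+02] 23.14
[9.09000e-01 4.16000e-01 4.79113e+02 1.97905e+02] 24.57
[ 4.01000e-01 -9.16000e-01  4.50005e+02  1.33196e+02] -66.36
[ 4.02000e-01 -9.16000e-01  5.67955e+02  1.62922e+02] -66.28
[[470.9  85.4]
 [431.3 176. ]
 [540.3 225.9]
 [581.3 132.6]] [505.93903 154.9751 ]
[120.02703  98.90238 119.88764 101.9135 ]
```

Request:
{"api": "move_arm", "payload": {"plan": [{"linear":[0,-0.048,0],"rotation":[0,0,-3]},{"linear":[0,-0.096,0],"rotation":[0,0,-6]},{"linear":[0,-0.144,0],"rotation":[0,0,-9]},{"linear":[0,-0.192,0],"rotation":[0,0,-12]},{"linear":[-0.002,-0.24,0],"rotation":[0,0,-15]},{"linear":[-0.004,-0.288,0],"rotation":[0,0,-16.4]},{"linear":[-0.004,-0.301,0],"rotation":[0,0,-16.4]},{"linear":[-0.004,-0.301,0],"rotation":[0,0,-16.4]}]}}

```text
time: 2.35
position: [503.5, -149.1, 235.2]
tool_rot: [180.0, -0.0, -173.8]
contact_force: [-0.3, 0.6, -0.6]
finger_gap: 1.001
```

```bash
python3 - <<'E'
from h import *
s=arm.sense(); print({k:np.round(s[k],2) for k in('time','joint_pos','position','tool_rot','contact_force')})
c=cam("wrist"); im=np.ascontiguousarray(arm.read_camera("wrist")[:,:,::-1])
h,S,v=cv2.split(cv2.cvtColor(im,cv2.COLOR_BGR2HSV))
y=((abs(h.astype(int)-20)<8)&(S>150)&(v>60)).astype(np.uint8)
b=big(cv2.morphologyEx(y,cv2.MORPH_CLOSE,np.ones((25,25)))); print(cv2.boundingRect(b),"@36",rect(ray(b,c,36)),"@0",rect(ray(b,c,0)))
print("dial mid proj of (504,-148,54)",proj([(504,-148,54),(504,-148,36)],c))
x,yy,w,hh=cv2.boundingRect(b); cv2.imwrite("pics/w2.png",cv2.resize(im[60:260,220:420],None,fx=3,fy=3,interpolation=cv2.INTER_CUBIC))
E
```

```text
{'time': np.float64(2.35), 'joint_pos': array([ 12.97,  23.72,   0.64, 104.65,  -0.32,  51.67, 109.92]), 'position': array([ 503.48, -149.08,  235.23]), 'tool_rot': array([ 1.7999e+02, -4.0000e-02, -1.7384e+02]), 'contact_force': array([-0.28,  0.64, -0.58])}
(300, 153, 48, 59) @36 (array([ 503.1, -148.7]), array([63.9, 50.9]), 6.1) @0 (array([ 509.2, -148. ]), array([70. , 55.8]), 6.1)
dial mid proj of (504,-148,54) [[324.15144696 186.4153116 ]
 [324.11815461 183.4527234 ]]
```

View pics/w2.png

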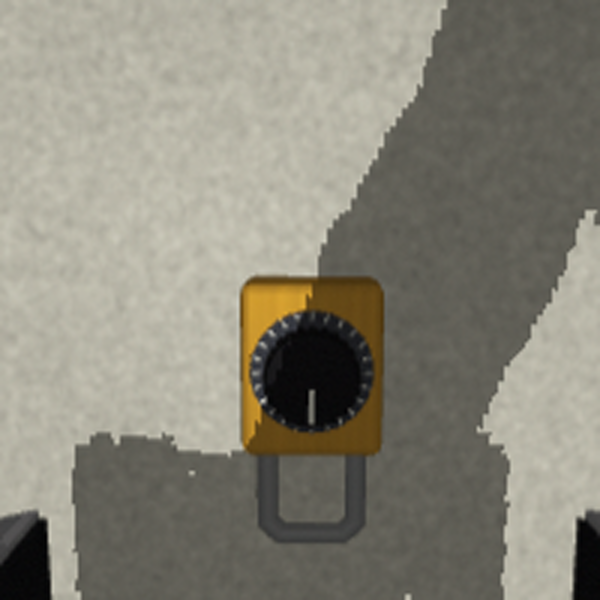

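The crop shows the brass body around crop (312,365) with dial and shackle, aligned with the jaws and centred. It's the padlock, so I descend and grip.

Request:
{"api": "move_arm", "payload": {"plan": [{"linear":[0,0,-0.045],"rotation":[0,0,0]},{"linear":[0,0,-0.09],"rotation":[0,0,0]},{"linear":[0,0,-0.135],"rotation":[0,0,0]},{"linear":[0,0,-0.175],"rotation":[0,0,0]},{"linear":[0,0,-0.205],"rotation":[0,0,0]},{"linear":[0,0,-0.225],"rotation":[0,0,0]},{"linear":[0,0,-0.231],"rotation":[0,0,0]},{"linear":[0,0,-0.231],"rotation":[0,0,0]}]}}

```text
time: 3.2
position: [503.9, -145.7, 4.0]
tool_rot: [179.9, -0.1, -173.6]
contact_force: [-0.4, 0.0, 0.0]
finger_gap: 1.003
```

Request:
{"api": "move_arm", "payload": {"plan": [{"linear":[0,0,0],"rotation":[0,0,0]},{"linear":[0,0,0],"rotation":[0,0,0]},{"linear":[0,0,0],"rotation":[0,0,0]},{"linear":[0,0,0],"rotation":[0,0,0]},{"linear":[0,0,0],"rotation":[0,0,0]},{"linear":[0,0,0],"rotation":[0,0,0]}], "hand": 1, "grip_force": 35}}

```text
time: 3.8
position: [504.0, -148.8, 4.8]
tool_rot: [-180.0, 0.0, -173.8]
contact_force: [-1.2, 0.8, 2.6]
finger_gap: 0.551
```

Request:
{"api": "move_arm", "payload": {"plan": [{"linear":[0,0,0.02],"rotation":[0,0,0]},{"linear":[0,0,0.06],"rotation":[0,0,0]},{"linear":[0,0,0.1],"rotation":[0,0,0]},{"linear":[0,0.02,0.14],"rotation":[0,0,2]},{"linear":[0,0.06,0.16],"rotation":[0,0,5]},{"linear":[0,0.105,0.16],"rotation":[0,0,9]},{"linear":[0.001,0.15,0.16],"rotation":[0,0,13]},{"linear":[0.002,0.195,0.16],"rotation":[0,0,17.2]}]}}

```text
time: 4.6
position: [504.7, 47.8, 164.2]
tool_rot: [180.0, -0.1, -156.4]
contact_force: [1.0, -0.1, -3.7]
finger_gap: 0.552
```

Request:
{"api": "move_arm", "payload": {"plan": [{"linear":[0,0.04,0],"rotation":[0,0,0]},{"linear":[0,0.08,0],"rotation":[0,0,0]},{"linear":[0.001,0.103,0],"rotation":[0,0,0]},{"linear":[0.001,0.108,0],"rotation":[0,0,0]},{"linear":[0.001,0.108,0],"rotation":[0,0,0]},{"linear":[0.001,0.108,0],"rotation":[0,0,0]}]}}

```text
time: 5.2
position: [506.4, 152.3, 164.0]
tool_rot: [-179.9, -0.1, -156.7]
contact_force: [-0.1, -0.7, -5.0]
finger_gap: 0.554
```

```bash
python3 - <<'E'
from h import *
s=arm.sense(); print({k:np.round(s[k],2) for k in('time','joint_pos','position','tool_rot','contact_force','finger_gap')})
im=np.ascontiguousarray(arm.read_camera("wrist")[:,:,::-1]); cv2.imwrite("pics/w3full.png",im)
cv2.imwrite("pics/w3.png",cv2.resize(im[60:290,210:440],None,fx=2.6,fy=2.6,interpolation=cv2.INTER_CUBIC))
E
```

```text
{'time': np.float64(5.2), 'joint_pos': array([-17.26,  29.28,  -3.76, 108.71,   2.84,  42.2 ,  90.69]), 'position': array([506.37, 152.34, 164.01]), 'tool_rot': array([-1.7994e+02, -1.1000e-01, -1.5666e+02]), 'contact_force': array([-0.07, -0.72, -4.96]), 'finger_gap': np.float64(0.55)}
```

View pics/w3.png

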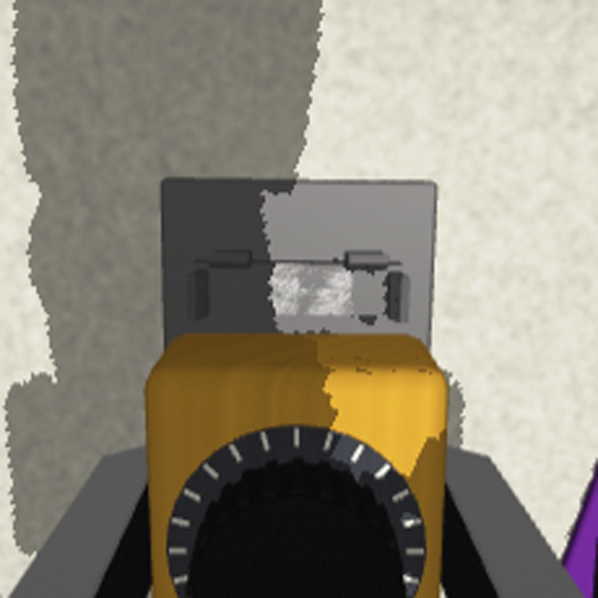

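```bash
python3 - <<'E'
from h import *
c=cam("wrist"); s=arm.sense()
def P(pts,z): return ray(np.array(pts,float)/2.6+[210,60]-0.3,c,z)
a=np.radians(s['tool_rot'][2]); ux=-np.array([np.cos(a),np.sin(a)]); uy=np.array([-ux[1],ux[0]])
t=s['position'][:2]
def loc(n,pts,z): print(n,[( (q-t)@ux.round(4),(q-t)@uy) for q in P(pts,z).round(2)])
lz=s['position'][2]-4.4
loc("lock back bottom mid",[(297,335)],lz); loc("lock back top edge",[(180,368),(430,370)],lz+36)
loc("lock sides top",[(148,385),(447,385)],lz+36)
loc("plate edge (expect -60)",[(161,179),(437,183),(299,181)],8)
loc("plate sides",[(162,200),(436.5,200),(165,320),(432,320)],8)
loc("lip outer cols top",[(189,270),(410,272),(208,318),(388,320)],66)
loc("lip back edge tops",[(209,251),(388,251),(252,250),(345,250)],69)
loc("seat patch y (34 wide)",[(272,290),(351,290)],55)
E
```

```text
lock back bottom mid [(np.float64(-30.353498178494753), np.float64(0.42454350046338374))]
lock back top edge [(np.float64(-31.523818178494743), np.float64(-19.006838412538908)), (np.float64(-31.192978178494755), np.float64(22.495994399435457))]
lock sides top [(np.float64(-28.62059817849474), np.float64(-24.426881186630858)), (np.float64(-28.62219817849472), np.float64(25.40661154222338))]
plate edge (expect -60) [(np.float64(-58.780083178494735), np.float64(-48.29550799189561)), (np.float64(-57.37019817849474), np.float64(50.708592135264695)), (np.float64(-58.08502817849474), np.float64(1.1835802965435076))]
plate sides [(np.float64(-51.381843178494734), np.float64(-48.1820870094169)), (np.float64(-51.36924817849474), np.float64(50.73773678504395)), (np.float64(-7.587683178494775), np.float64(-48.529988536305126)), (np.float64(-7.586563178494702), np.float64(50.590753988032574))]
lip outer cols top [(np.float64(-32.83733317849474), np.float64(-32.32302631643506)), (np.float64(-32.22910317849472), np.float64(34.755237070603066)), (np.float64(-18.101538178494746), np.float64(-26.87664241472167)), (np.float64(-17.474038178494702), np.float64(28.412879350483518))]
lip back edge tops [(np.float64(-38.86524817849471), np.float64(-25.84062942876125)), (np.float64(-38.86456317849474), np.float64(27.63924435077415)), (np.float64(-39.15582817849473), np.float64(-12.987840857162807)), (np.float64(-39.16093817849473), np.float64(14.788771141047373))]
seat patch y (34 wide) [(np.float64(-25.235338178494708), np.float64(-7.462593816726568)), (np.float64(-25.23198817849474), np.float64(17.577573687780028))]
```

Request:
{"api": "move_arm", "payload": {"plan": [{"linear":[0.0002,0.0008,-0.02],"rotation":[0,0,0.3]},{"linear":[0.0002,0.0008,-0.04],"rotation":[0,0,0.3]},{"linear":[0.0002,0.0008,-0.06],"rotation":[0,0,0.3]},{"linear":[0.0002,0.0008,-0.075],"rotation":[0,0,0.3]},{"linear":[0.0002,0.0008,-0.085],"rotation":[0,0,0.3]},{"linear":[0.0002,0.0008,-0.088],"rotation":[0,0,0.3]},{"linear":[0.0002,0.0008,-0.088],"rotation":[0,0,0.3]}]}}

```text
time: 5.95
position: [507.1, 154.6, 76.4]
tool_rot: [-180.0, -0.0, -156.3]
contact_force: [0.0, 0.7, -4.4]
finger_gap: 0.553
```

```bash
python3 - <<'E'
from h import *
im=np.ascontiguousarray(arm.read_camera("wrist")[:,:,::-1])
cv2.imwrite("pics/w4.png",cv2.resize(im[60:330,190:460],None,fx=2.2,fy=2.2,interpolation=cv2.INTER_CUBIC))
E
```

```text
(no output)
```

View pics/w4.png

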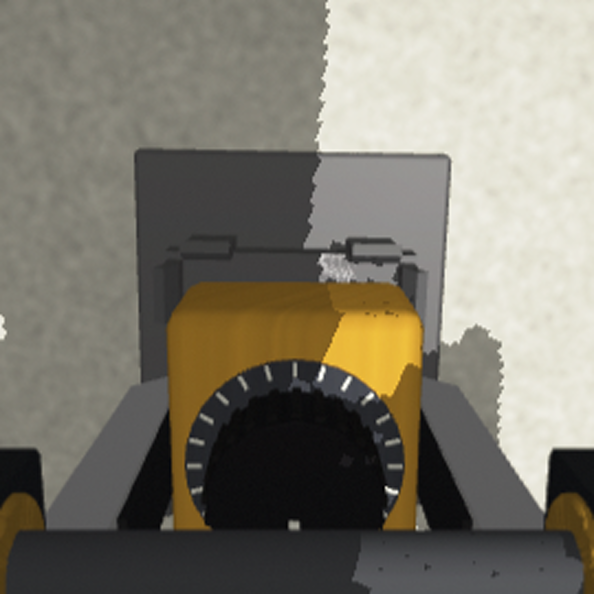

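```bash
python3 - <<'E'
from h import *
c=cam("wrist"); s=arm.sense()
def P(pts,z): return ray(np.array(pts,float)/2.2+[190,60]-0.3,c,z)
a=np.radians(s['tool_rot'][2]); ux=-np.array([np.cos(a),np.sin(a)]); uy=np.array([-ux[1],ux[0]])
t=s['position'][:2]; print(s['position'],s['tool_rot'],s['dq'].round(2))
def loc(n,pts,z): print(n,[(round((q-t)@ux,1),round((q-t)@uy,1)) for q in P(pts,z)])
lz=s['position'][2]-4.4
loc("lock back bottom",[(195,283),(400,285)],lz); loc("lock back top",[(190,310),(400,312)],lz+36)
loc("lock sides top",[(168,335),(421.5,335)],lz+36)
loc("plate edge",[(135,150),(450,156)],8)
loc("plate sides",[(136,190),(449,190),(140,320),(441,320)],8)
loc("lips top outer ends",[(181,240),(402,240),(235,237),(347,238)],69)
loc("lips top back/front rows",[(210,236),(375,238),(210,257),(375,260)],69)
E
```

```text
[507.46038492 154.91357041  76.87681584] [-1.79989170e+02  3.58421872e-02 -1.56290683e+02] [-0.31 -0.73 -0.07 -0.38  0.09 -0.02  0.09]
lock back bottom [(np.float64(-30.5), np.float64(-23.8)), (np.float64(-30.0), np.float64(25.7))]
lock back top [(np.float64(-31.9), np.float64(-20.3)), (np.float64(-31.5), np.float64(20.9))]
lock sides top [(np.float64(-26.8), np.float64(-24.8)), (np.float64(-26.8), np.float64(25.3))]
plate edge [(np.float64(-60.7), np.float64(-49.7)), (np.float64(-58.8), np.float64(49.1))]
plate sides [(np.float64(-48.3), np.float64(-50.0)), (np.float64(-48.3), np.float64(49.2)), (np.float64(-5.9), np.float64(-50.7)), (np.float64(-5.9), np.float64(48.5))]
lips top outer ends [(np.float64(-40.5), np.float64(-27.4)), (np.float64(-40.4), np.float64(26.3)), (np.float64(-41.2), np.float64(-14.2)), (np.float64(-40.9), np.float64(13.0))]
lips top back/front rows [(np.float64(-41.4), np.float64(-20.3)), (np.float64(-40.9), np.float64(19.8)), (np.float64(-36.3), np.float64(-20.4)), (np.float64(-35.5), np.float64(19.9))]
```

Request:
{"api": "move_arm", "payload": {"plan": [{"linear":[0.0001,-0.001,0],"rotation":[0,0,-0.4]},{"linear":[0.0001,-0.001,0],"rotation":[0,0,-0.4]},{"linear":[0.0001,-0.001,-0.004],"rotation":[0,0,-0.4]},{"linear":[0.0001,-0.001,-0.008],"rotation":[0,0,-0.4]},{"linear":[0.0001,-0.001,-0.012],"rotation":[0,0,-0.4]},{"linear":[0.0001,-0.001,-0.015],"rotation":[0,0,-0.4]},{"linear":[0.0001,-0.001,-0.015],"rotation":[0,0,-0.4]},{"linear":[0.0001,-0.001,-0.015],"rotation":[0,0,-0.4]}]}}

```text
time: 6.8
position: [507.0, 154.2, 61.3]
tool_rot: [180.0, -0.0, -156.6]
contact_force: [0.5, -0.0, -3.5]
finger_gap: 0.554
```

Request:
{"api": "move_arm", "payload": {"plan": [{"linear":[0,0,-0.001],"rotation":[0,0,0]},{"linear":[0,0,-0.002],"rotation":[0,0,0]},{"linear":[0,0,-0.003],"rotation":[0,0,0]},{"linear":[0,0,-0.003],"rotation":[0,0,0]}]}}

```text
time: 7.2
position: [507.3, 154.3, 59.7]
tool_rot: [-180.0, 0.0, -156.7]
contact_force: [-2.9, -0.1, 7.6]
finger_gap: 0.552
```

Request:
{"api": "move_arm", "payload": {"plan": [{"linear":[0,0,0],"rotation":[0,0,0]},{"linear":[0,0,0],"rotation":[0,0,0]},{"linear":[0,0,0],"rotation":[0,0,0]},{"linear":[0,0,0.001],"rotation":[0,0,0]},{"linear":[0,0,0.003],"rotation":[0,0,0]}], "hand": 0.15}}

```text
time: 7.7
position: [507.0, 154.2, 61.4]
tool_rot: [180.0, -0.0, -156.7]
contact_force: [-0.2, -0.4, -0.2]
finger_gap: 0.845
```

Request:
{"api": "move_arm", "payload": {"plan": [{"linear":[0,0,0.02],"rotation":[0,0,0]},{"linear":[0,0,0.06],"rotation":[0,0,0]},{"linear":[0,0,0.1],"rotation":[0,0,0]},{"linear":[0,0,0.12],"rotation":[0,0,0]},{"linear":[0,0,0.12],"rotation":[0,0,0]},{"linear":[0,0,0.12],"rotation":[0,0,0]}]}}

```text
time: 8.3
position: [507.0, 154.2, 181.5]
tool_rot: [-180.0, 0.0, -156.7]
contact_force: [-0.3, 0.5, -0.5]
finger_gap: 0.851
```

```bash
python3 - <<'E'
from h import *
s=arm.sense(); print({k:np.round(s[k],2) for k in('time','joint_pos','position','tool_rot','contact_force','finger_gap')})
im=np.ascontiguousarray(arm.read_camera("wrist")[:,:,::-1]); cv2.imwrite("pics/w5full.png",im)
cv2.imwrite("pics/w5.png",cv2.resize(im[60:290,210:440],None,fx=2.6,fy=2.6,interpolation=cv2.INTER_CUBIC))
c=cam("wrist")
y=cv2.cvtColor(im,cv2.COLOR_BGR2HSV); y=((abs(y[...,0].astype(int)-20)<8)&(y[...,1]>150)&(y[...,2]>50)).astype(np.uint8)
b=big(cv2.morphologyEx(y,cv2.MORPH_CLOSE,np.ones((25,25)))); print(cv2.boundingRect(b),"@91",rect(ray(b,c,91)))
E
```

```text
{'time': np.float64(8.3), 'joint_pos': array([-17.22,  27.94,  -3.97, 107.62,   2.65,  44.52,  90.73]), 'position': array([506.98, 154.18, 181.51]), 'tool_rot': array([-1.8000e+02,  2.0000e-02, -1.5666e+02]), 'contact_force': array([-0.32,  0.5 , -0.49]), 'finger_gap': np.float64(0.85)}
(252, 284, 388, 116) @91 (array([575.3, 302.3]), array([111.8, 346.3]), 23.6)
```

View pics/w5.png

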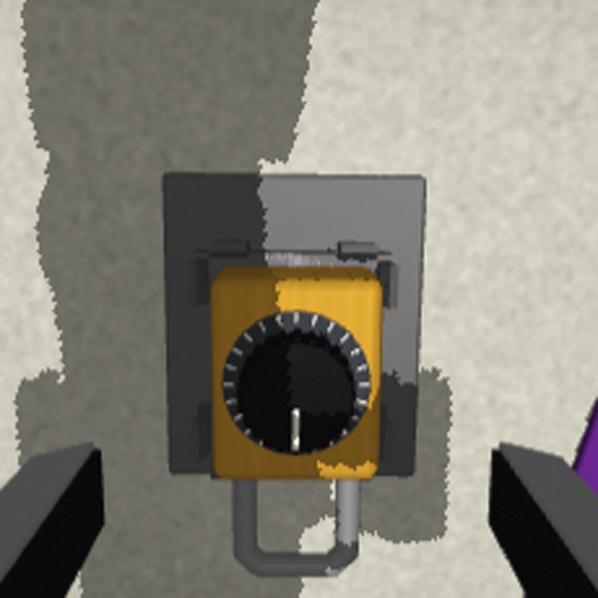

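The lock sits level between the lips, with the dial centre at crop (296,383) and the shackle bar at crop (296,567). Next I locate the dial axis.

```bash
python3 - <<'E'
from h import *
c=cam("wrist"); s=arm.sense()
def P(pts,z): return ray(np.array(pts,float)/2.6+[210,60]-0.3,c,z)
a=np.radians(s['tool_rot'][2]); ux=-np.array([np.cos(a),np.sin(a)]); uy=np.array([-ux[1],ux[0]])
t=s['position'][:2]
def loc(n,pts,z):
    for q in P(pts,z): print(n,q.round(1),round((q-t)@ux,1),round((q-t)@uy,1))
loc("dial top outer rim L,R,far",[(233,383),(361,383),(296,453)],109)
loc("body sides",[(212,400),(383,400)],91)
loc("front edge",[(296,478)],91)
loc("back edge top",[(296,280)],91)
loc("bar centre",[(296,567)],75)
loc("bar outer",[(296,578)],75)
E
```

```text
dial top outer rim L,R,far [509.7 136.3] -3.9 -17.6
dial top outer rim L,R,far [495.4 169.5] -3.9 18.6
dial top outer rim L,R,far [521.7 160.9] 16.8 0.2
body sides [521.7 133. ] 5.7 -25.3
body sides [501.1 180.8] 5.7 26.7
front edge [534.5 166.4] 30.7 0.3
back edge top [478. 142.] -30.8 0.3
bar centre [568.7 181.1] 68.0 0.3
bar outer [572.3 182.7] 72.0 0.3
```

Request:
{"api": "move_arm", "payload": {"plan": [{"linear":[0.0002,0.0004,-0.03],"rotation":[0,0,0]},{"linear":[0.0002,0.0004,-0.055],"rotation":[0,0,0]},{"linear":[0.0002,0.0004,-0.075],"rotation":[0,0,0]},{"linear":[0.0002,0.0004,-0.085],"rotation":[0,0,0]},{"linear":[0.0002,0.0004,-0.0875],"rotation":[0,0,0]},{"linear":[0.0002,0.0004,-0.0875],"rotation":[0,0,0]}], "hand": 0.5}}

```text
time: 8.95
position: [507.0, 154.6, 93.6]
tool_rot: [180.0, -0.1, -156.6]
contact_force: [-0.3, -0.7, -0.0]
finger_gap: 0.497
```

Request:
{"api": "move_arm", "payload": {"plan": [{"linear":[0,0,0],"rotation":[0,0,0]},{"linear":[0,0,0],"rotation":[0,0,0]},{"linear":[0,0,0],"rotation":[0,0,0]},{"linear":[0,0,0],"rotation":[0,0,0]},{"linear":[0,0,0],"rotation":[0,0,0]}], "hand": 1, "grip_force": 15}}

```text
time: 9.45
position: [508.0, 154.7, 94.7]
tool_rot: [-180.0, 0.1, -156.7]
contact_force: [0.2, 0.0, 6.3]
finger_gap: 0.347
```

```bash
cat > chk.py <<'E'
from h import *
s=arm.sense(); print({k:np.round(s[k],3) for k in('time','position','tool_rot','contact_force','ft_torque','finger_gap')})
E
python3 chk.py
```

```text
{'time': np.float64(9.45), 'position': array([507.975, 154.678,  94.742]), 'tool_rot': array([-1.79983e+02,  8.70000e-02, -1.56661e+02]), 'contact_force': array([0.178, 0.024, 6.269]), 'ft_torque': array([-0.128,  0.077,  0.026]), 'finger_gap': np.float64(0.347)}
```

Request:
{"api": "move_arm", "payload": {"plan": [{"linear":[0,0,0],"rotation":[0,0,0]},{"linear":[0,0,0.002],"rotation":[0,0,0]},{"linear":[0,0,0.002],"rotation":[0,0,0]}], "hand": 0.55}}

```text
time: 9.75
position: [507.2, 154.8, 96.0]
tool_rot: [180.0, -0.0, -156.6]
contact_force: [0.7, 1.0, 0.7]
finger_gap: 0.452
```

Request:
{"api": "move_arm", "payload": {"plan": [{"linear":[0,0,0],"rotation":[0,0,0]},{"linear":[0,0,0],"rotation":[0,0,0]},{"linear":[0,0,0],"rotation":[0,0,0]},{"linear":[0,0,0],"rotation":[0,0,0]}], "hand": 1}}

```text
time: 10.15
position: [507.3, 154.4, 95.9]
tool_rot: [-180.0, -0.0, -156.7]
contact_force: [0.3, -1.1, -1.5]
finger_gap: 0.345
```

```bash
python3 chk.py
```

```text
{'time': np.float64(10.15), 'position': array([507.263, 154.435,  95.869]), 'tool_rot': array([-1.79991e+02, -1.70000e-02, -1.56658e+02]), 'contact_force': array([ 0.251, -1.128, -1.453]), 'ft_torque': array([-0.152, -0.061,  0.02 ]), 'finger_gap': np.float64(0.345)}
```

Request:
{"api": "move_arm", "payload": {"plan": [{"linear":[0,0,0],"rotation":[0,0,-2]},{"linear":[0,0,0],"rotation":[0,0,-4]},{"linear":[0,0,0],"rotation":[0,0,-6]},{"linear":[0,0,0],"rotation":[0,0,-8]},{"linear":[0,0,0],"rotation":[0,0,-10]},{"linear":[0,0,0],"rotation":[0,0,-12]},{"linear":[0,0,0],"rotation":[0,0,-12]}]}}

```text
time: 10.85
position: [507.1, 154.6, 95.9]
tool_rot: [-180.0, -0.0, -168.7]
contact_force: [-0.4, -0.5, -1.6]
finger_gap: 0.345
```

```bash
python3 chk.py; python3 - <<'E'
from h import *
out=[]
for n in ("wrist","top","side"):
    im=np.ascontiguousarray(arm.read_camera(n)[:,:,::-1]); cv2.imwrite(f"pics/ref_{n}.png",im); c=cam(n)
    u,v=proj([(569,181,75)],c)[0]; print(n,u.round(),v.round())
    u=int(np.clip(u,50,589));v=int(np.clip(v,50,349)); out.append(cv2.resize(im[v-50:v+50,u-50:u+50],(260,260),interpolation=cv2.INTER_CUBIC))
cv2.imwrite("pics/ref.png",np.hstack(out))
E
```

```text
{'time': np.float64(10.85), 'position': array([507.105, 154.628,  95.891]), 'tool_rot': array([-1.79990e+02, -2.30000e-02, -1.68731e+02]), 'contact_force': array([-0.404, -0.497, -1.551]), 'ft_torque': array([-0.122,  0.098, -0.022]), 'finger_gap': np.float64(0.345)}
wrist 345.0 332.0
top 255.0 222.0
side 266.0 168.0
```

View pics/ref.png

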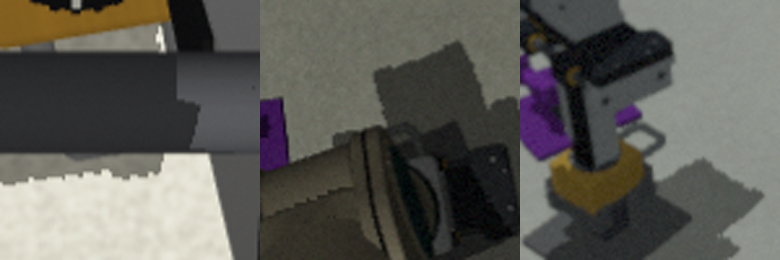

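```bash
cat > sh.py <<'E'
from h import *
import sys
exec(open('chk.py').read().split('\n',1)[1])
c=cam("side"); d=proj([(569,181,75),(573.6,183,75)],c); print("5mm in side px",(d[1]-d[0]).round(2))
ref=cv2.imread("pics/ref_side.png",0); im=cv2.cvtColor(arm.read_camera("side"),cv2.COLOR_RGB2GRAY); cv2.imwrite(f"pics/s_{sys.argv[1]}.png",im)
u=lambda a:cv2.resize(a,None,fx=4,fy=4,interpolation=cv2.INTER_CUBIC)
m=cv2.matchTemplate(u(im[155:186,251:284]),u(ref[162:179,260:275]),cv2.TM_CCOEFF_NORMED); _,v,_,p=cv2.minMaxLoc(m)
print("shackle shift px",(p[0]/4-9,p[1]/4-7),round(v,2))
E
python3 sh.py 0
```

```text
{'time': np.float64(11.0), 'position': array([507.194, 154.64 ,  95.894]), 'tool_rot': array([-1.79999e+02, -1.60000e-02, -1.68649e+02]), 'contact_force': array([-0.36 ,  0.032, -0.976]), 'ft_torque': array([-0.106,  0.098, -0.062]), 'finger_gap': np.float64(0.348)}
5mm in side px [ 1.46 -1.06]
shackle shift px (0.0, 0.0) 1.0
```

Request:
{"api": "move_arm", "payload": {"plan": [{"linear":[0,0,0],"rotation":[0,0,-2]},{"linear":[0,0,0],"rotation":[0,0,-4]},{"linear":[0,0,0],"rotation":[0,0,-6]},{"linear":[0,0,0],"rotation":[0,0,-8]},{"linear":[0,0,0],"rotation":[0,0,-8]}]}}

```text
time: 11.55
position: [507.3, 154.6, 95.9]
tool_rot: [-180.0, -0.0, -176.7]
contact_force: [-0.3, 0.4, -2.0]
finger_gap: 0.348
```

```bash
python3 sh.py 1
```

```text
{'time': np.float64(11.55), 'position': array([507.252, 154.645,  95.935]), 'tool_rot': array([-1.79989e+02, -4.00000e-03, -1.76730e+02]), 'contact_force': array([-0.288,  0.382, -1.99 ]), 'ft_torque': array([-0.1  ,  0.132,  0.072]), 'finger_gap': np.float64(0.348)}
5mm in side px [ 1.46 -1.06]
shackle shift px (0.0, 0.0) 0.99
```

Request:
{"api": "move_arm", "payload": {"plan": [{"linear":[0,0,0],"rotation":[0,0,-2]},{"linear":[0,0,0],"rotation":[0,0,-4]},{"linear":[0,0,0],"rotation":[0,0,-6]},{"linear":[0,0,0],"rotation":[0,0,-8]},{"linear":[0,0,0],"rotation":[0,0,-8]}]}}

```text
time: 12.1
position: [507.3, 154.7, 95.9]
tool_rot: [-180.0, 0.0, 175.3]
contact_force: [-0.4, -0.5, -3.0]
finger_gap: 0.347
```

```bash
python3 sh.py 2
```

```text
{'time': np.float64(12.1), 'position': array([507.308, 154.683,  95.949]), 'tool_rot': array([-1.79992e+02,  2.00000e-03,  1.75271e+02]), 'contact_force': array([-0.394, -0.508, -3.013]), 'ft_torque': array([-0.14 ,  0.115,  0.09 ]), 'finger_gap': np.float64(0.347)}
5mm in side px [ 1.46 -1.06]
shackle shift px (0.25, 0.0) 0.94
```

Request:
{"api": "move_arm", "payload": {"plan": [{"linear":[0,0,0],"rotation":[0,0,-2]},{"linear":[0,0,0],"rotation":[0,0,-4]},{"linear":[0,0,0],"rotation":[0,0,-6]},{"linear":[0,0,0],"rotation":[0,0,-6]}]}}

```text
time: 12.55
position: [507.4, 154.7, 96.0]
tool_rot: [-180.0, 0.0, 169.3]
contact_force: [0.3, -0.7, -3.1]
finger_gap: 0.344
```

```bash
python3 sh.py 3
```

```text
{'time': np.float64(12.55), 'position': array([507.361, 154.66 ,  95.976]), 'tool_rot': array([-1.79996e+02,  9.00000e-03,  1.69269e+02]), 'contact_force': array([ 0.305, -0.727, -3.149]), 'ft_torque': array([-0.101, -0.014, -0.049]), 'finger_gap': np.float64(0.344)}
5mm in side px [ 1.46 -1.06]
shackle shift px (0.0, 0.0) 0.9
```

Request:
{"api": "move_arm", "payload": {"plan": [{"linear":[0,0,-0.0004],"rotation":[0,0,-2]},{"linear":[0,0,-0.0004],"rotation":[0,0,-4]},{"linear":[0,0,-0.0004],"rotation":[0,0,-6]},{"linear":[0,0,-0.0004],"rotation":[0,0,-6]}]}}

```text
time: 13.0
position: [507.3, 154.6, 95.8]
tool_rot: [-180.0, 0.0, 163.3]
contact_force: [-1.6, -1.5, 1.9]
finger_gap: 0.348
```

```bash
python3 sh.py 4
```

```text
{'time': np.float64(13.0), 'position': array([507.313, 154.634,  95.823]), 'tool_rot': array([-1.80000e+02,  7.00000e-03,  1.63261e+02]), 'contact_force': array([-1.572, -1.485,  1.926]), 'ft_torque': array([-0.278,  0.345, -0.03 ]), 'finger_gap': np.float64(0.348)}
5mm in side px [ 1.46 -1.06]
shackle shift px (0.25, -0.25) 0.9
```

Request:
{"api": "move_arm", "payload": {"plan": [{"linear":[0,0,0],"rotation":[0,0,-2]},{"linear":[0,0,0],"rotation":[0,0,-4]},{"linear":[0,0,0],"rotation":[0,0,-6]},{"linear":[0,0,0],"rotation":[0,0,-6]}]}}

```text
time: 13.45
position: [507.3, 154.6, 95.8]
tool_rot: [180.0, 0.0, 157.2]
contact_force: [-1.9, -1.4, 5.3]
finger_gap: 0.347
```

```bash
python3 sh.py 5
```

```text
{'time': np.float64(13.45), 'position': array([507.34 , 154.637,  95.784]), 'tool_rot': array([1.8000e+02, 6.0000e-03, 1.5721e+02]), 'contact_force': array([-1.934, -1.426,  5.265]), 'ft_torque': array([-0.267,  0.445, -0.053]), 'finger_gap': np.float64(0.347)}
5mm in side px [ 1.46 -1.06]
shackle shift px (1.5, -1.0) 0.9
```

The shackle jumped by (1.5,-1.0) px, which matches 5 mm exactly, so it clicked at about 40–46°. I turn 2° more for margin, then let go and rise.

Request:
{"api": "move_arm", "payload": {"plan": [{"linear":[0,0,0.0004],"rotation":[0,0,-1]},{"linear":[0,0,0.0004],"rotation":[0,0,-2]},{"linear":[0,0,0.0004],"rotation":[0,0,-2]}]}}

```text
time: 13.8
position: [507.3, 154.6, 95.9]
tool_rot: [-180.0, 0.0, 155.3]
contact_force: [-1.6, -1.0, 1.9]
finger_gap: 0.349
```

Request:
{"api": "move_arm", "payload": {"plan": [{"linear":[0,0,0],"rotation":[0,0,0]},{"linear":[0,0,0],"rotation":[0,0,0]},{"linear":[0,0,0],"rotation":[0,0,0]},{"linear":[0,0,0.02],"rotation":[0,0,0]},{"linear":[0,0,0.05],"rotation":[0,0,-5]},{"linear":[0,0,0.07],"rotation":[0,0,-12]},{"linear":[0.02,0.01,0.07],"rotation":[0,0,-20]},{"linear":[0.04,0.02,0.07],"rotation":[0,0,-28]}], "hand": 0.5}}

```text
time: 14.6
position: [548.2, 175.1, 167.2]
tool_rot: [179.9, 0.0, 127.0]
contact_force: [1.0, -0.2, -1.1]
finger_gap: 0.499
```

Request:
{"api": "move_arm", "payload": {"plan": [{"linear":[0.015,0.005,0],"rotation":[0,0,-7]},{"linear":[0.0256,0.0084,0],"rotation":[0,0,-13.7]},{"linear":[0.0256,0.0084,0],"rotation":[0,0,-13.7]},{"linear":[0.0256,0.0084,0],"rotation":[0,0,-13.7]}], "hand": 0.5}}

```text
time: 15.0
position: [572.3, 182.9, 165.6]
tool_rot: [-179.9, 0.0, 113.8]
contact_force: [-0.3, 0.0, -0.0]
finger_gap: 0.501
```

```bash
python3 sh.py 6; python3 - <<'E'
from h import *
im=np.ascontiguousarray(arm.read_camera("wrist")[:,:,::-1]); c=cam("wrist"); cv2.imwrite("pics/w6full.png",im)
print(proj([(507.3,154.6,91),(572.9,183,75)],c).round())
cv2.imwrite("pics/w6.png",cv2.resize(im[60:300,160:480],None,fx=2.5,fy=2.5,interpolation=cv2.INTER_CUBIC))
E
```

```text
{'time': np.float64(15.0), 'position': array([572.293, 182.91 , 165.612]), 'tool_rot': array([-1.79939e+02,  4.00000e-03,  1.13815e+02]), 'contact_force': array([-0.306,  0.047, -0.046]), 'ft_torque': array([-0.051,  0.01 ,  0.019]), 'finger_gap': np.float64(0.501)}
5mm in side px [ 1.46 -1.06]
shackle shift px (1.5, -1.0) 0.94
[[228. 211.]
 [324. 207.]]
```

View pics/w6.png

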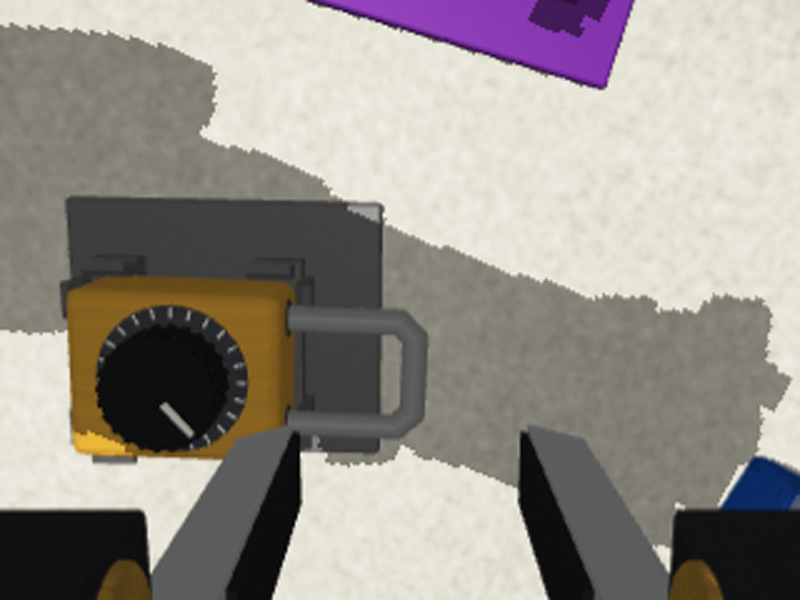

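The dial mark has turned clockwise and the shackle is out; the bar centre is at crop (415,372).

```bash
python3 - <<'E'
from h import *
c=cam("wrist"); q=ray(np.array([(415.5,372),(308,372)])/2.5+[160,60]-.3,c,75); s=arm.sense()
print(q, q[0]-s['position'][:2], s['position'])
a=np.radians(23.7);u=np.array([np.cos(a),np.sin(a)]);w=np.array([-u[1],u[0]]);d=q[0]-s['position'][:2];print(d@u,d@w)
E
```

```text
[[574.63676357 182.40670709]
 [543.49325236 168.70049733]] [ 2.57055768 -0.35192281] [572.06620589 182.7586299  165.89622426]
2.212308923295986 -1.355472499216176
```

Request:
{"api": "move_arm", "payload": {"plan": [{"linear":[0.0023,-0.0004,-0.02],"rotation":[0,0,-0.3]},{"linear":[0.0023,-0.0004,-0.05],"rotation":[0,0,-0.3]},{"linear":[0.0023,-0.0004,-0.07],"rotation":[0,0,-0.3]},{"linear":[0.0023,-0.0004,-0.085],"rotation":[0,0,-0.3]},{"linear":[0.0023,-0.0004,-0.096],"rotation":[0,0,-0.3]},{"linear":[0.0023,-0.0004,-0.102],"rotation":[0,0,-0.3]},{"linear":[0.0023,-0.0004,-0.102],"rotation":[0,0,-0.3]}], "hand": 0.67}}

```text
time: 15.8
position: [575.0, 182.5, 63.7]
tool_rot: [-180.0, -0.0, 113.4]
contact_force: [-0.4, -0.1, -0.1]
finger_gap: 0.332
```

Request:
{"api": "move_arm", "payload": {"plan": [{"linear":[0,0,0],"rotation":[0,0,0]},{"linear":[0,0,0],"rotation":[0,0,0]},{"linear":[0,0,0],"rotation":[0,0,0]},{"linear":[0,0,0],"rotation":[0,0,0]},{"linear":[0,0,0],"rotation":[0,0,0]}], "hand": 1, "grip_force": 15}}

```text
time: 16.3
position: [575.4, 182.9, 64.4]
tool_rot: [180.0, -0.0, 113.3]
contact_force: [0.2, 0.0, 1.8]
finger_gap: 0.081
```

```bash
python3 sh.py 7
```

```text
{'time': np.float64(16.3), 'position': array([575.446, 182.933,  64.442]), 'tool_rot': array([ 1.79953e+02, -1.50000e-02,  1.13345e+02]), 'contact_force': array([0.236, 0.033, 1.772]), 'ft_torque': array([ 0.048,  0.191, -0.102]), 'finger_gap': np.float64(0.081)}
5mm in side px [ 1.46 -1.06]
shackle shift px (9.0, 5.0) 0.4
```

Request:
{"api": "move_arm", "payload": {"plan": [{"linear":[0.0023,0.001,0],"rotation":[0,0,0]},{"linear":[0.0046,0.002,0],"rotation":[0,0,0]},{"linear":[0.0069,0.003,0],"rotation":[0,0,0]},{"linear":[0.0092,0.004,0],"rotation":[0,0,0]},{"linear":[0.0115,0.005,0],"rotation":[0,0,0]},{"linear":[0.0138,0.006,0],"rotation":[0,0,0]},{"linear":[0.0161,0.007,0],"rotation":[0,0,0]},{"linear":[0.0161,0.007,0],"rotation":[0,0,0]}]}}

```text
time: 17.15
position: [590.9, 189.7, 63.6]
tool_rot: [-179.9, -0.0, 113.4]
contact_force: [-3.4, -0.3, 0.4]
finger_gap: 0.077
```

```bash
python3 chk.py
```

```text
{'time': np.float64(17.15), 'position': array([590.879, 189.663,  63.626]), 'tool_rot': array([-1.79930e+02, -1.50000e-02,  1.13364e+02]), 'contact_force': array([-3.399, -0.297,  0.407]), 'ft_torque': array([-0.303,  1.007,  0.013]), 'finger_gap': np.float64(0.077)}
```

Request:
{"api": "move_arm", "payload": {"plan": [{"linear":[0.0009,0.0004,0],"rotation":[0,0,0]},{"linear":[0.0018,0.0008,0],"rotation":[0,0,0]},{"linear":[0.0028,0.0012,0],"rotation":[0,0,0]},{"linear":[0.0028,0.0012,0],"rotation":[0,0,0]}]}}

```text
time: 17.55
position: [592.8, 190.6, 63.6]
tool_rot: [-179.8, -0.0, 113.4]
contact_force: [-6.2, -0.5, -0.3]
finger_gap: 0.077
```

```bash
python3 chk.py
```

```text
{'time': np.float64(17.55), 'position': array([592.782, 190.629,  63.561]), 'tool_rot': array([-1.79843e+02, -4.00000e-02,  1.13352e+02]), 'contact_force': array([-6.184, -0.523, -0.296]), 'ft_torque': array([-0.45 ,  1.482, -0.057]), 'finger_gap': np.float64(0.077)}
```

Request:
{"api": "move_arm", "payload": {"plan": [{"linear":[-0.001,-0.0004,0],"rotation":[0,0,0]},{"linear":[-0.001,-0.0004,0],"rotation":[0,0,0]},{"linear":[-0.001,-0.0004,0],"rotation":[0,0,0]},{"linear":[-0.001,-0.0004,0.02],"rotation":[0,0,0]},{"linear":[-0.001,-0.0004,0.06],"rotation":[0,0,0]},{"linear":[-0.001,-0.0004,0.1],"rotation":[0,0,5]},{"linear":[-0.03,-0.012,0.12],"rotation":[0,0,13]},{"linear":[-0.06,-0.024,0.12],"rotation":[0,0,21]}], "hand": 0.75}}

```text
time: 18.35
position: [537.5, 167.4, 187.5]
tool_rot: [179.5, 0.3, 134.7]
contact_force: [0.2, -0.7, -0.9]
finger_gap: 0.25
```

Request:
{"api": "move_arm", "payload": {"plan": [{"linear":[-0.015,-0.008,0],"rotation":[0,0,8.5]},{"linear":[-0.026,-0.012,0],"rotation":[0,0,17]},{"linear":[-0.026,-0.012,0],"rotation":[0,0,25.5]},{"linear":[-0.026,-0.012,0],"rotation":[0,0,34]},{"linear":[-0.026,-0.012,0],"rotation":[0,0,42.5]},{"linear":[-0.026,-0.012,0],"rotation":[0,0,51]},{"linear":[-0.026,-0.012,0],"rotation":[0,0,59.5]},{"linear":[-0.026,-0.012,0],"rotation":[0,0,68]}], "hand": 0.15}}

```text
time: 19.15
position: [509.4, 155.1, 184.5]
tool_rot: [-180.0, 0.2, -157.3]
contact_force: [0.4, 0.4, -0.7]
finger_gap: 0.846
```

Request:
{"api": "move_arm", "payload": {"plan": [{"linear":[0,0,0],"rotation":[0,0,1]},{"linear":[0,0,0],"rotation":[0,0,1]},{"linear":[0,0,0],"rotation":[0,0,1]}]}}

```text
time: 19.45
position: [508.5, 154.9, 184.1]
tool_rot: [-180.0, 0.0, -156.8]
contact_force: [0.8, -0.1, -0.3]
finger_gap: 0.85
```

```bash
python3 chk.py; python3 - <<'E'
from h import *
im=np.ascontiguousarray(arm.read_camera("wrist")[:,:,::-1]); c=cam("wrist"); cv2.imwrite("pics/w7full.png",im)
cv2.imwrite("pics/w7.png",cv2.resize(im[60:290,210:440],None,fx=2.6,fy=2.6,interpolation=cv2.INTER_CUBIC))
E
```

```text
{'time': np.float64(19.45), 'position': array([508.534, 154.859, 184.146]), 'tool_rot': array([-1.79992e+02,  4.70000e-02, -1.56809e+02]), 'contact_force': array([ 0.802, -0.098, -0.332]), 'ft_torque': array([0.022, 0.048, 0.059]), 'finger_gap': np.float64(0.85)}
```

View pics/w7.png

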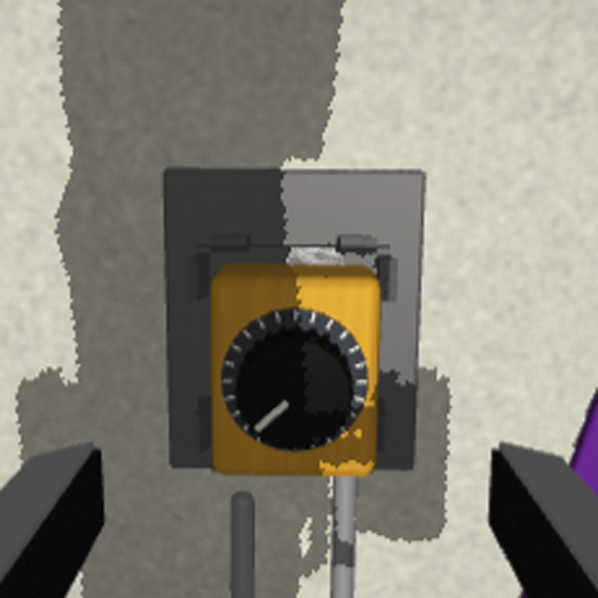

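```bash
python3 - <<'E'
from h import *
ref=cv2.imread("pics/ref_side.png",0); im=cv2.cvtColor(arm.read_camera("side"),cv2.COLOR_RGB2GRAY); c=cam("side")
d=proj([(569,181,75),(569+24*.917,181+24*.398,75)],c); print("24mm px",(d[1]-d[0]).round(2))
u=lambda a:cv2.resize(a,None,fx=4,fy=4,interpolation=cv2.INTER_CUBIC)
m=cv2.matchTemplate(u(im[150:186,256:296]),u(ref[162:179,264:275]),cv2.TM_CCOEFF_NORMED); _,v,_,p=cv2.minMaxLoc(m); print(p[0]/4-8,p[1]/4-12,round(v,2))
E
```

```text
24mm px [ 6.93 -5.03]
7.5 -5.25 0.99
```

Request:
{"api": "move_arm", "payload": {"plan": [{"linear":[-0.0005,0,-0.04],"rotation":[0,0,0]},{"linear":[-0.0005,0,-0.08],"rotation":[0,0,0]},{"linear":[-0.0005,0,-0.105],"rotation":[0,0,0]},{"linear":[-0.0005,0,-0.118],"rotation":[0,0,0]},{"linear":[-0.0005,0,-0.1235],"rotation":[0,0,0]},{"linear":[-0.0005,0,-0.1235],"rotation":[0,0,0]}]}}

```text
time: 20.15
position: [507.8, 155.0, 60.5]
tool_rot: [-180.0, 0.0, -156.7]
contact_force: [-0.0, 0.0, 0.4]
finger_gap: 0.853
```

Request:
{"api": "move_arm", "payload": {"plan": [{"linear":[0,0,0],"rotation":[0,0,0]},{"linear":[0,0,0],"rotation":[0,0,0]},{"linear":[0,0,0],"rotation":[0,0,0]},{"linear":[0,0,0],"rotation":[0,0,0]},{"linear":[0,0,0],"rotation":[0,0,0]},{"linear":[0,0,0],"rotation":[0,0,0]}], "hand": 1, "grip_force": 40}}

```text
time: 20.75
position: [508.2, 154.7, 61.2]
tool_rot: [-180.0, 0.1, -156.7]
contact_force: [-0.3, -1.2, 6.4]
finger_gap: 0.55
```

Request:
{"api": "move_arm", "payload": {"plan": [{"linear":[0,0,0.005],"rotation":[0,0,0]},{"linear":[0,0,0.02],"rotation":[0,0,0]},{"linear":[0,0,0.045],"rotation":[0,0,0]},{"linear":[0,0,0.075],"rotation":[0,0,0]},{"linear":[0,0,0.095],"rotation":[0,0,0]},{"linear":[0,0,0.105],"rotation":[0,0,0]},{"linear":[0,0,0.105],"rotation":[0,0,0]},{"linear":[0,0,0.105],"rotation":[0,0,0]}]}}

```text
time: 21.55
position: [506.7, 154.6, 164.5]
tool_rot: [180.0, -0.1, -156.6]
contact_force: [0.1, 0.4, -5.0]
finger_gap: 0.553
```

```bash
python3 chk.py; python3 - <<'E'
from h import *
a=arm.read_camera("side")[60:260,160:360,::-1]; b=arm.read_camera("wrist")[60:290,210:440,::-1]
cv2.imwrite("pics/end.png",np.hstack([cv2.resize(np.ascontiguousarray(x),(400,400),interpolation=cv2.INTER_CUBIC) for x in (a,b)]))
E
```

```text
{'time': np.float64(21.55), 'position': array([506.657, 154.625, 164.501]), 'tool_rot': array([ 1.79986e+02, -1.19000e-01, -1.56644e+02]), 'contact_force': array([ 0.053,  0.414, -4.975]), 'ft_torque': array([0.022, 0.059, 0.   ]), 'finger_gap': np.float64(0.553)}
```

View pics/end.png

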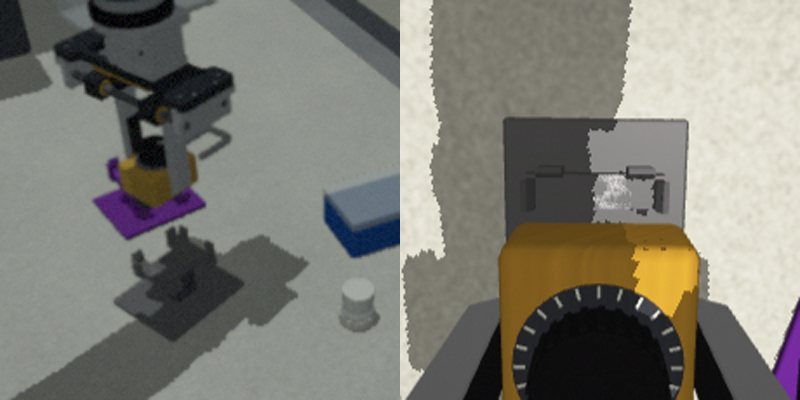

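The lock is held level above the empty stand (side panel, about (155,175)), with the shackle out at (215,140). I let it settle briefly and hand in.

Request:
{"api": "move_arm", "payload": {"plan": [{"linear":[0,0,0],"rotation":[0,0,0]},{"linear":[0,0,0],"rotation":[0,0,0]},{"linear":[0,0,0],"rotation":[0,0,0]},{"linear":[0,0,0],"rotation":[0,0,0]}]}}

```text
time: 22.05
position: [507.5, 154.8, 165.3]
tool_rot: [180.0, -0.0, -156.7]
contact_force: [0.2, -0.0, -4.2]
finger_gap: 0.552
```

```bash
python3 -c "
from cell import arm
s=arm.sense();print(s['time'],s['position'],s['dq'].round(2),s['contact_force'],s['finger_gap']);print(arm.sign_off())"
```

```text
22.05 [507.51302458 154.82264074 165.2785769 ] [ 0.01 -0.22  0.03 -0.09 -0.03  0.01  0.06] [ 0.16745317 -0.02311842 -4.16565755] 0.551505899745942
the job is handed in; nothing more can be done
None
```

The job is handed in at 22 s of the 67 s allowed. I seated the lock in the grey stand and let go. I then turned the dial about 48° clockwise and pulled the shackle open. The lock is now held level, about 104 mm above its seat.

**What the last checks showed:**
- **Click:** the side camera saw the shackle jump by what 5 mm should look like, somewhere between 40° and 46° of turn.
- **Shackle open:** the side camera put it about 25 mm out. The travel of the hand gave about 24 mm.
- **Final hold:** the jaws stand 52 mm apart on the lock body, the wrist force of 4 to 5 N fits its weight, and the arm is almost still. The picture shows the stand empty below.
- **Bystanders:** I did not measure their positions again after the moves. No path came near them, and the jar and box look to be in place in the last picture. The bottle is not in that picture.

**Disagreements:** the top and wrist cameras differed by up to 3 mm on where the stand was, so I centred the lock from close wrist pictures before lowering it. On the first grip of the dial the fingertips pressed on the lock body with about 6 N, so I gripped again 2 mm higher.

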